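# Refit the airbrush compressor's regulator knob

## Robot

A 6-joint arm with a two-finger parallel gripper is mounted at the origin on the work surface. World frame = base frame: x ahead of the robot, y to its left, z up, the work surface at z = 0. Lengths are in m, angles in rad, forces in N, time in s.
With the tool pointing down it reaches from about 0.375 to 0.975 m from the base axis. Payload 3.8 kg.
Tool frame: the origin (TCP) lies on the centre line of the jaws, within the pads' length; the fingertips stand 14 mm ahead of it and the grasp point (between the pads) lies 5 mm behind it (bot.finger_overhang is the distance from the TCP to the fingertips, in m); y points along the fingers, x is the direction in which the jaws open and shut, and the axes are right-handed (so a half turn about y gives the same grasp; the last joint's range is limited). The gripper opens to 85 mm and grips with 20 to 120 N. Pads are 22 mm wide; open, the fingers measure 114 mm over their backs; the gripper's body (76 mm by 85 mm) begins 54 mm behind the grasp point. The pads swing forward as they close: fully open they stand 13 mm farther back than shut.
Start: joints at [1.257, 0.264, 1.604, -0, 1.274, -0.037], TCP at [0.184, 0.649, 0.245] pointing down, gripper open.
Joint ranges: [-2.63, 2.63], [-0.94, 2.18], [0.31, 2.57], [-1.31, 4.45], [0, 2.66], [-2.55, 2.55]. Speed limits (rad/s): [2.57, 2.57, 3.14, 3.14, 3.14, 3.14].

## Interface

Orientations are given as a rotation vector (axis times angle).
In Python, from workcell import readout, read_camera, bot, spotter gives the robot as it stands.
- The arm moves only by the tool jog_arm, never from a script. Its argument "increments" is a list of rows, each a list of 7 numbers: the shift along the tool's x, y, z in m, then the turn, a rotation vector about the tool's x, y, z in rad, then the opening, from 0 (shut) to 1 (fully open). A call has 1 to 10 rows; each row shifts and turns the pose as measured when the row begins, along the tool's axes as they then stand; what a row does not reach is not made up. A row lasts 1/8 s, in which the tool goes at most 62.5 mm and 10.7 degrees, less where a joint would pass 70% of its speed; a pose out of reach is approached as far as the arm can. A call with a gripper value outside its range is refused whole. The fingers move at their own pace and stop on an object; "force" is the grip in N (left out, the last holds). Time passes only in rows, so rows that do not move let the fingers close. It gives the time, the measured TCP pose, the force and the opening at its end, in the units of the state.
- readout.read_state(): the state, without advancing time (a new reading comes with each control period).
- read_camera(name): name is "side" or "top"; returns a dict with "img" (420x560x3 uint8, blue, green, red), "range_z" (420x560 float32, m along the optical axis (not along the pixel's ray), 0 where there is no reading), "fx", "fy", "cx", "cy" (pixels), "world_from_camera" (4x4, takes a point from camera to world coordinates). Camera axes: x right, y down, z forward; pixel columns grow to the right and rows downward; lengths in m; the calibration is good to about 2 mm. A picture is of the moment at which its call begins.
- bot.finish_job(): hands the job in, once; it reports no verdict.
Trained networks look in a picture, given as the dict that the camera call returned (one of the last four; its "shot" number tells which), for a name from the list of things; names that differ only in an ending like _2 or _b are one class to them, and where a whole thing is asked for, a point or a joint stands for the part that bears it (a point fixed in the world has none). Each returns a list of dicts, best first, with "p" (0 to 1); they miss things now and then, are a little off and sometimes report something else, mostly with a low value. They report only what shows in the picture. A call takes as long as a camera call. They do not tell look-alikes from the thing itself.
- spotter.masks_of(picture, thing): "mask" (420x560 bool, what is visible of it) and "location" ([column, row] in pixels, amid what is visible of it).
- spotter.spot_point(picture, thing): "location" ([column, row] in pixels: a listed point, or the origin of a listed thing).
The state is a dict: "time": time; "q": joint angles; "joint_vel": joint speeds; "joint_torque": joint torques, N m; "tool_pos": TCP position; "tcp_rot": TCP orientation; "wrist_force": force on the tool from outside, world axes, zero at the start; "torque": the same for the moment, N m; "width": opening from 0.0 (shut) to 1.0 (fully open).
Only numpy, scipy, OpenCV 4.12 (cv2) and the standard library are available. Lean on these libraries where they do the work, as an engineer would, in place of code of your own. Each camera call takes 0.05 s, during which the arm holds its last target. There are 200 camera calls.

## Task

The pressure knob has come off the airbrush compressor. Put it back on the regulator: press it down lightly while turning it until it drops fully home on the flatted stem, then turn it anticlockwise back to its stop, pointer over the gauge, so that the compressor starts at zero pressure, and let go. Do not force the knob, and do not knock the compressor or disturb the jars and the sprue frame.

Things in the scene. Friction and masses are not known exactly. Their poses are not given: they have to be found in the camera images.
- knob: black fluted regulator knob, about 45 g, upright on the cutting mat (mat top 3 mm up). Origin: centre of its underside, z up. Head 40 mm across, 16 to 40 mm up (grip here); hub below it 22.5 mm across, 0 to 16 mm up, with a D bore from below 14 mm across, 13 mm deep, its flat 3 mm off the axis at the knob's +x. The white pointer line on top also points to +x
- compressor: table-top airbrush compressor, fixed. Origin on the table below the upright regulator's axis, z up. Towards +y: finned piston head from 65 mm on, 128 mm high; handle from 115 mm on, 163 mm high; motor. At the origin the regulator: 46 mm square body up to 130 mm, gauge on its +x side. More than 25 N between knob and compressor, pressing or twisting, is forcing
- bonnet_top (a point): centre of the round bonnet's rim on top of the regulator, on its axis, 160 mm above the table; axes as the compressor's. Bonnet 33 mm across, 30 mm high; its top is a cup 24 mm wide inside, 18 mm deep, chamfered 2 mm at the rim; the hub goes in here. A white zero mark is on the bonnet's +x side
- stem_end (a point): centre of the end of the brass stem in the cup, 6 mm below the rim; axes as the compressor's (they do not turn with it). Stem 13 mm across, one flat 2.5 mm off the axis, its end chamfered 0.7 mm. Turns stiffly (0.03 N m), stays put. The flat starts 0.6 to 2.1 rad clockwise (from above) of the stop, where it faces +x; exact direction not measured. Keys not in line: the hub stands on this end, 10 mm too high
- home (a point): where the knob's origin is when fully home: on the axis, 16 mm below the rim; axes as the compressor's. The head's underside then rests on the rim and the knob turns the stem with about 0.1 rad of play either way. Anticlockwise from above lowers the pressure; the firm stop is where the pointer (knob +x) lies along this +x, over the gauge
- paint_jar: small glass paint jar, 34 mm across, 50 mm high, origin at the centre of its underside; bystander
- glue_jar: amber glass jar, 40 mm across, 60 mm high, origin at the centre of its underside; bystander
- sprue: flat grey plastic sprue frame with parts on it, 85 by 130 by 5 mm, long side along its y, origin at the centre of its underside; bystander
Things that resemble listed ones, but are neither listed nor needed, are in the scene too. What is shaped like the knob but turquoise is not meant.

How it is judged:
At the end, for the whole second after the job is handed in: The knob sits fully home on the stem (its origin within 3 mm of 144 mm above the compressor's foot and within 3 mm of the stem axis, tilted less than 0.1 rad), its pointer is within 0.25 rad of the stop (over the gauge), and it is let go and at rest (z of knob in the frame of compressor between 0.141 and 0.147 m and horizontal distance between knob and bonnet_top below 0.003 m and angle between knob's own z axis and vertical below 0.1 rad and angle between the x axis of knob and the x axis of compressor, either way round below 0.25 rad and linear speed of knob below 0.02 m/s); the robot touches nothing.
It fails at once if the knob is forced: more than 25 N between knob and compressor (contact force between knob and compressor above 25 N).
It fails at once if the gripper knocks the compressor with more than 15 N (contact force between any of the fingers, the arm and compressor above 15 N).
It fails at once if a jar or the sprue frame is disturbed (distance of any of paint_jar, glue_jar, sprue from where it was at the start of the episode above 0.02 m).
It also fails if it takes over 59 s, if anything falls off the work surface, if the arm or the gripper's body presses on something with over 40 N, if the wrist force passes 120 N, or if a joint passes its speed limit or range.

## Working session

There is one attempt and no reset: what is moved stays moved. The work goes in short steps, Python scripts to look and compute and a tool call to move; the robot and the scene stay as the last step left them, time stands still between calls to the robot, and variables do not carry over. Pictures are saved under pics/ and viewed, about 8 in all and at most 12, crops included, and the job is handed in when it is done.

Besides the shell and the picture viewer there is one more tool, called in YAML: its name, and indented under it one key for each argument. jog_arm: Moves the arm, as the interface text tells. Its arguments: {"type":"object","properties":{"increments":{"type":"array"},"force":{"type":"number"}},"required":["increments"]}

```bash
mkdir -p pics; cat > h.py <<'E'
import numpy as np, cv2
from workcell import readout, read_camera, bot, spotter
def ray(P,uv):
    R=P["world_from_camera"]; d=R[:3,:3]@np.array([(uv[0]-P["cx"])/P["fx"],(uv[1]-P["cy"])/P["fy"],1.0]); return R[:3,3],d
def at_z(P,uv,z):
    o,d=ray(P,uv); return o+d*(z-o[2])/d[2]
def cloud(P,m):
    v,u=np.nonzero(m&(P["range_z"]>0)); z=P["range_z"][v,u]
    c=np.c_[(u-P["cx"])/P["fx"]*z,(v-P["cy"])/P["fy"]*z,z]; R=P["world_from_camera"]
    return c@R[:3,:3].T+R[:3,3]
def proj(P,p):
    R=P["world_from_camera"]; c=R[:3,:3].T@(np.array(p)-R[:3,3]); return [P["fx"]*c[0]/c[2]+P["cx"],P["fy"]*c[1]/c[2]+P["cy"]]
E
python3 - <<'E'
from h import *
np.set_printoptions(precision=4,suppress=True)
s=readout.read_state(); print(s)
for n in("top","side"):
    P=read_camera(n); cv2.imwrite(f"pics/{n}1.png",P["img"]); print(n,P["fx"],P["world_from_camera"])
    for t in("knob","compressor","paint_jar","glue_jar","sprue"):
        for r in spotter.masks_of(P,t)[:3]:
            c=cloud(P,r["mask"]); print(t,round(r["p"],2),r["location"],np.median(c,0),c.min(0),c.max(0))
    for t,z in(("bonnet_top",.16),("stem_end",.154),("knob",.003),("compressor",0)):
        for r in spotter.spot_point(P,t)[:3]: print("pt",t,round(r["p"],2),r["location"],at_z(P,r["location"],z))
E
```

```text
{'time': 0.0, 'q': array([ 1.2571,  0.2648,  1.6054, -0.    ,  1.2737, -0.0369]), 'joint_vel': array([-0.0002,  0.0011, -0.0002, -0.001 ,  0.0003, -0.001 ]), 'joint_torque': array([ -0.0001, -51.5122, -36.7315,   0.    ,   0.0129,   0.    ]), 'tool_pos': array([0.1842, 0.6486, 0.244 ]), 'tcp_rot': array([-1.3288, -1.0016,  1.0046]), 'wrist_force': array([ 0.581 ,  0.1911, -0.1465]), 'torque': array([ 0.0101, -0.0116, -0.0101]), 'width': 1.0007795378561362}
top 498.71939617849546 [[-0.0012 -0.9979  0.0643  0.4859]
 [-1.      0.0013  0.0015 -0.0881]
 [-0.0016 -0.0643 -0.9979  1.2735]
 [ 0.      0.      0.      1.    ]]
knob 0.78 [294.3, 219.8] [ 0.5281 -0.1205  0.0421] [ 0.5092 -0.1421 -0.0009] [ 0.5457 -0.1008  0.0486]
knob 0.76 [219.7, 265.7] [0.4178 0.0615 0.0393] [ 0.3981  0.0419 -0.0024] [0.4359 0.0842 0.0461]
knob 0.57 [226.6, 174.5] [0.6428 0.0363 0.0394] [0.6238 0.0188 0.0242] [0.6611 0.0534 0.0449]
compressor 0.6 [139.0, 211.8] [0.5394 0.2495 0.0854] [ 0.4693  0.1073 -0.0045] [0.6231 0.4119 0.1673]
paint_jar 0.62 [308.9, 139.1] [ 0.7244 -0.1632  0.0519] [ 0.7113 -0.178   0.012
[... 1371 characters left out ...]
0072] [ 0.6123 -0.4085 -0.003 ] [ 0.7099 -0.2704  0.0132]
paint_jar 0.88 [362.7, 221.8] [ 0.7205 -0.167   0.0448] [ 0.7097 -0.18    0.0015] [ 0.7437 -0.1361  0.0554]
glue_jar 0.79 [313.5, 358.7] [ 0.4541 -0.3353  0.0608] [ 0.4393 -0.3504 -0.0004] [ 0.4866 -0.3115  0.0657]
sprue 0.92 [399.4, 304.2] [ 0.6697 -0.3629  0.0075] [ 0.6129 -0.409  -0.001 ] [ 0.7105 -0.2766  0.0126]
pt bonnet_top 0.86 [203.4, 123.3] [0.5514 0.1662 0.16  ]
pt stem_end 0.65 [208.7, 129.1] [0.554  0.1502 0.154 ]
pt knob 0.88 [180.6, 233.4] [0.4065 0.0556 0.003 ]
pt knob 0.85 [278.9, 256.3] [ 0.5429 -0.1164  0.003 ]
pt knob 0.64 [223.7, 217.4] [0.5044 0.0375 0.003 ]
pt compressor 0.9 [214.2, 178.0] [0.5499 0.1527 0.    ]
```

```bash
python3 - <<'E'
import cv2
a=cv2.imread("pics/top1.png")[110:310,90:410]; b=cv2.imread("pics/side1.png")[80:280,130:450]
import numpy as np
cv2.imwrite("pics/both.png",np.vstack([cv2.resize(x,(480*1,300),interpolation=cv2.INTER_CUBIC) for x in(a,b)]))
cv2.imwrite("pics/both.png",np.hstack([cv2.resize(x,(400,250),interpolation=cv2.INTER_CUBIC) for x in(a,b)]))
E
```

```text
(no output)
```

View pics/top1.png

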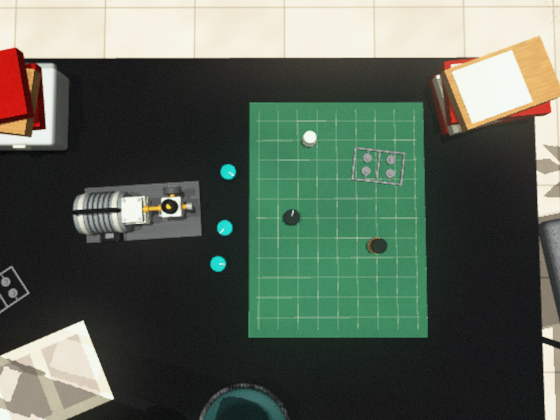

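View pics/side1.png

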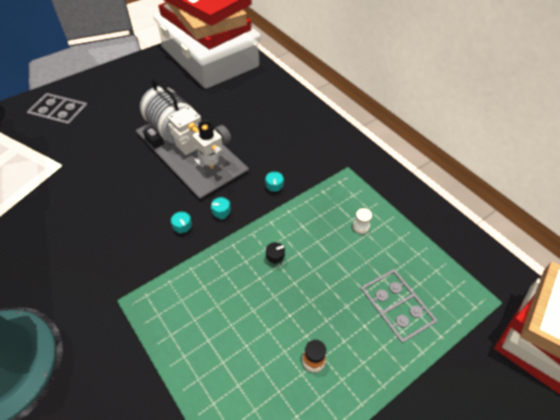

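The black knob on the mat shows at top (291,216) and side (275,252). It is the only black one with a pointer. The turquoise look-alikes at top (228,172), (225,228) and (218,264) are excluded. The black-lidded thing at (377,246) is the glue jar. The regulator is at (170,207), with its gauge towards the image top (+x).

```bash
python3 - <<'E'
from h import *
np.set_printoptions(precision=4,suppress=True)
from scipy.spatial.transform import Rotation as Ro
s=readout.read_state(); R=Ro.from_rotvec(s["tcp_rot"]).as_matrix(); print("tool axes\n",R)
crops=[]
for n,(ku,kv),(bu,bv) in(("top",(291,216),(170,207)),("side",(275,252),(208,138))):
    P=read_camera(n); I=P["img"]
    m=np.zeros(I.shape[:2],bool); m[kv-16:kv+17,ku-16:ku+17]=1
    dark=m&(I.max(2)<90); white=m&(I.min(2)>120)
    c=cloud(P,m); top=c[(c[:,2]>.035)]; ce=(top.max(0)+top.min(0))/2; print(n,"knob top",len(top),ce,np.ptp(top,0),top.mean(0))
    w=cloud(P,white); w=w[w[:,2]>.035]; print("white",len(w),w.mean(0) if len(w) else None)
    if len(w): d=w.mean(0)-ce; print("pointer ang",np.arctan2(d[1],d[0]))
    m=np.zeros(I.shape[:2],bool); m[bv-30:bv+31,bu-30:bu+31]=1
    c=cloud(P,m); c=c[(c[:,2]>.152)&(c[:,2]<.17)&(c[:,1]<.2)]; print("bonnet",len(c),c.mean(0),(c.max(0)+c.min(0))/2,np.ptp(c,0))
    print("box",[proj(P,[.5595,.163,.16])])
    # baseplate
    for h in(36,):
        crops.append(np.hstack([cv2.resize(I[y-25:y+25,x-25:x+25],(390,290 if 0 else 300),interpolation=cv2.INTER_CUBIC) for x,y in((ku,kv),(bu,bv))]))
cv2.imwrite("pics/crops.png",np.vstack(crops))
# compressor plate orientation from the top mask
P=read_camera("top"); 
I=P["img"].astype(int); m=np.zeros(I.shape[:2],np.uint8); g=I.sum(2)/3; m[150:270,60:215]=(g[150:270,60:215]>35)
n,l,st,_=cv2.connectedComponentsWithStats(m); k=l[225,190]; print(st[k]); 
m=(l==k)
print(cv2.minAreaRect(np.argwhere(m)[:,::-1].astype(np.float32)))
E
```

```text
tool axes
 [[ 0.2733 -0.     -0.9619]
 [ 0.9619  0.      0.2733]
 [ 0.     -1.      0.    ]]
top knob top 198 [ 0.5295 -0.1194  0.0431] [0.0372 0.0372 0.0132] [ 0.53   -0.1198  0.0426]
white 11 [ 0.5424 -0.1213  0.0427]
pointer ang -0.14432364338219358
bonnet 114 [0.5508 0.1594 0.1579] [0.5516 0.1596 0.1589] [0.032  0.0328 0.0135]
box [[np.float64(166.64859502602658), np.float64(202.37802410328587)]]
side knob top 278 [ 0.53   -0.1183  0.0406] [0.0394 0.0388 0.0109] [ 0.5289 -0.1198  0.0417]
white 25 [ 0.5408 -0.1191  0.0426]
pointer ang -0.07213499842147941
bonnet 133 [0.5502 0.1608 0.1566] [0.5501 0.1612 0.1567] [0.0332 0.0344 0.0093]
box [[np.float64(207.4975492347756), np.float64(122.61427161381324)]]
[  72  180  130   65 6794]
((136.27639770507812, 213.86343383789062), (62.53033447265625, 128.70399475097656), 86.90594482421875)
```

View pics/crops.png

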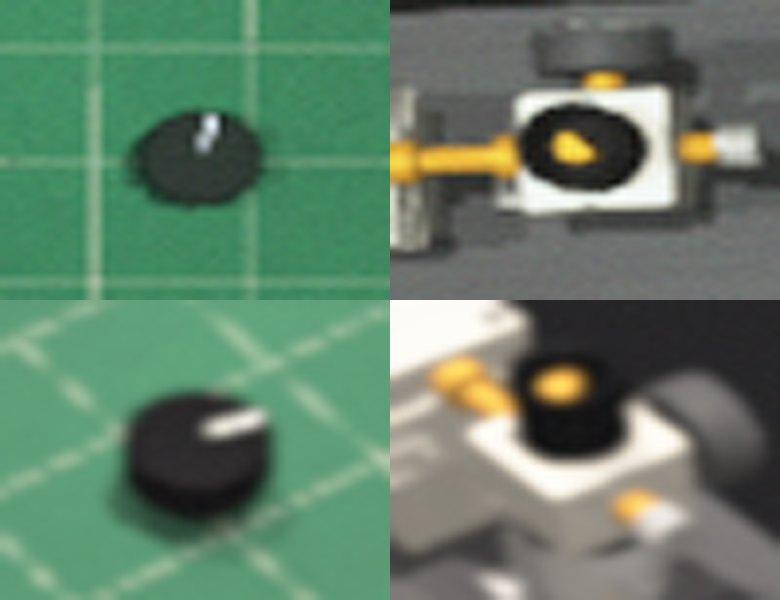

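The crops show the black knob with its white pointer about 0.1 rad clockwise of world +x. The bonnet axis is near (0.5505, 0.160), the gauge is towards +x, and the compressor yaw is about +0.055. This confirms the target, so I'm moving over the knob.

jog_arm:
  increments:
    - [-0.046,0,-0.0387,0,0,0,1]
    - [-0.046,0,-0.0387,0,0,0,1]
    - [-0.046,0,-0.0387,0,0,0,1]
    - [-0.046,0,-0.0387,0,0,0,1]
    - [-0.046,0,-0.0387,0,0,0,1]
    - [-0.046,0,-0.0387,0,0,0,1]
    - [-0.046,0,-0.0387,0,0,0,1]
    - [-0.046,0,-0.0387,0,0,0,1]
    - [-0.046,0,-0.0387,0,0,0,1]
    - [-0.046,0,-0.0387,0,0,0,1]
  force: 25

```text
time: 2.4
tool_pos: [0.4386, 0.0901, 0.2467]
tcp_rot: [-1.326, -1.019, 1.002]
wrist_force: [-0.4, 0.9, -0.4]
width: 1.003
```

```bash
cat >> h.py <<'E'
from scipy.spatial.transform import Rotation as Ro
def togo(x,y,z,yaw=None):
    s=readout.read_state(); R=Ro.from_rotvec(s["tcp_rot"]).as_matrix(); d=np.array([x,y,z])-s["tool_pos"]
    cy=np.arctan2(R[1,0],R[0,0]); print("t",round(s["time"],2),"pos",s["tool_pos"],"yaw",round(cy,3),"q6",s["q"][5].round(2),"tilt",R[2].round(4),"tool shift",R.T@d, "turn y",None if yaw is None else round(cy-yaw,3),"F",s["wrist_force"].round(1),"T",s["torque"].round(3),"w",round(s["width"],3))
E
python3 -c "
from h import *
np.set_printoptions(precision=4,suppress=True)
togo(.529,-.1195,.12,1.2)"
```

```text
t 2.4 pos [0.4386 0.0901 0.2467] yaw 1.304 q6 -1.16 tilt [ 0.007  -0.9999 -0.008 ] tool shift [-0.1792  0.1266 -0.1416] turn y 0.104 F [-0.4  0.9 -0.4] T [-0.002  0.064  0.003] w 1.003
```

jog_arm:
  increments:
    - [-0.045,0.02,-0.035,0,0,0,1]
    - [-0.045,0.02,-0.035,0,0,0,1]
    - [-0.045,0.03,-0.035,0,0,0,1]
    - [-0.044,0.05,-0.036,0,0,0,1]
    - [0,0,0,0,0,0,1]
    - [0,0,0,0,0,0,1]

```text
time: 3.15
tool_pos: [0.5283, -0.1171, 0.1388]
tcp_rot: [-1.335, -1.021, 0.99]
wrist_force: [0.1, 0.7, 0.9]
width: 1.001
```

```bash
python3 -c "
from h import *
np.set_printoptions(precision=4,suppress=True)
togo(.529,-.1195,.029,1.3)"
```

```text
t 3.15 pos [ 0.5283 -0.1171  0.1388] yaw 1.296 q6 -1.57 tilt [ 0.0099 -0.9998 -0.0177] tool shift [-0.0032  0.1098  0.0007] turn y -0.004 F [0.1 0.7 0.9] T [0.038 0.047 0.017] w 1.001
```

jog_arm:
  increments:
    - [-0.003,0.02,0.001,0.0177,0,0.0099,1]
    - [0,0.03,0,0,0,0,1]
    - [0,0.03,0,0,0,0,1]
    - [0,0,0,0,0,0,1]

```text
time: 3.65
tool_pos: [0.5284, -0.1164, 0.059]
tcp_rot: [-1.329, -1.011, 1.008]
wrist_force: [-0.6, 0.1, 0.0]
width: 0.997
```

```bash
python3 -c "
from h import *
np.set_printoptions(precision=4,suppress=True)
togo(.529,-.1195,.029,1.3)"
```

```text
t 3.65 pos [ 0.5284 -0.1164  0.059 ] yaw 1.302 q6 -1.56 tilt [-0.0009 -1.     -0.0045] tool shift [-0.0028  0.03   -0.0013] turn y 0.002 F [-0.6  0.1  0. ] T [ 0.036 -0.008  0.045] w 0.997
```

jog_arm:
  increments:
    - [-0.003,0.02,-0.001,0.0045,0,0,1]
    - [-0.001,0.01,0,0,0,0,1]
    - [0,0,0,0,0,0,1]

```text
time: 4.03
tool_pos: [0.5303, -0.1202, 0.0295]
tcp_rot: [-1.328, -1.012, 1.01]
wrist_force: [0.0, 0.1, 0.2]
width: 1.0
```

```bash
python3 -c "
from h import *
np.set_printoptions(precision=4,suppress=True)
togo(.529,-.1195,.029,1.3)"
```

```text
t 4.03 pos [ 0.5303 -0.1202  0.0295] yaw 1.304 q6 -1.57 tilt [-0.0011 -1.     -0.0038] tool shift [0.0003 0.0005 0.0015] turn y 0.004 F [0.  0.1 0.2] T [-0.019 -0.008  0.038] w 1.0
```

Close, then lift.

jog_arm:
  increments:
    - [0,0,0.001,0,0,0,0.4]
    - [0,0,0,0,0,0,0.2]
    - [0,0,0,0,0,0,0.2]
    - [0,0,0,0,0,0,0.2]
    - [0,0,0,0,0,0,0.2]
    - [0,0,0,0,0,0,0.2]
    - [0,-0.02,0,0,0,0,0.2]
    - [0,-0.05,0,0,0,0,0.2]
    - [0,-0.06,0,0,0,0,0.2]
    - [0,-0.05,0,0,0,0,0.2]
  force: 40

```text
time: 5.28
tool_pos: [0.525, -0.1188, 0.2094]
tcp_rot: [-1.319, -1.005, 1.014]
wrist_force: [1.6, -0.3, -0.1]
width: 0.455
```

```bash
python3 -c "
from h import *
np.set_printoptions(precision=4,suppress=True)
togo(.5505,.160,.25,1.3-.4)
P=read_camera('side');r=spotter.masks_of(P,'knob');print([(x['p'],x['location']) for x in r])
s=readout.read_state();u,v=map(int,proj(P,s['tool_pos']));I=P['img'][max(0,v-60):v+60,max(0,u-70):u+70];cv2.imwrite('pics/grasp.png',cv2.resize(I,None,fx=4,fy=4,interpolation=cv2.INTER_CUBIC));print(u,v)"
```

```text
t 5.28 pos [ 0.525  -0.1188  0.2094] yaw 1.303 q6 -1.57 tilt [-0.0011 -1.      0.0074] tool shift [ 0.2756 -0.0405  0.0493] turn y 0.403 F [ 1.6 -0.3 -0.1] T [ 0.001 -0.061  0.026] w 0.455
[(0.79, [179.6, 227.0]), (0.72, [220.8, 208.3]), (0.7, [267.2, 197.3])]
274 195
```

View pics/grasp.png

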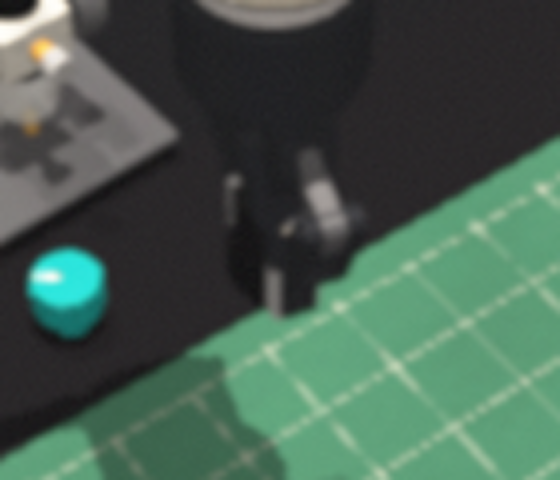

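The knob is gripped (opening 0.455, about 39 mm). I'm carrying it above the bonnet.

jog_arm:
  increments:
    - [0.055,-0.01,0.01,0,0,0,0.2]
    - [0.055,-0.01,0.01,0,0,0,0.2]
    - [0.055,-0.01,0.01,0,0,0,0.2]
    - [0.055,-0.01,0.01,0,0,0,0.2]
    - [0.055,0,0.01,0,0,0,0.2]
    - [0,0,0,0,0.15,0,0.2]
    - [0,0,0,0,0.15,0,0.2]
    - [0,0,0,0,0,0,0.2]

```text
time: 6.38
tool_pos: [0.5522, 0.167, 0.2484]
tcp_rot: [-1.431, -0.773, 0.778]
wrist_force: [0.6, 0.4, -0.2]
width: 0.456
```

```bash
python3 -c "
from h import *
np.set_printoptions(precision=4,suppress=True)
togo(.5505,.160,.2,1.0)"
```

```text
t 6.38 pos [0.5522 0.167  0.2484] yaw 0.994 q6 -0.74 tilt [-0.0042 -1.     -0.0008] tool shift [-0.0065  0.0484 -0.0023] turn y -0.006 F [ 0.6  0.4 -0.2] T [-0.038  0.05   0.024] w 0.456
```

jog_arm:
  increments:
    - [-0.0065,0.02,-0.002,0,0,-0.004,0.2]
    - [0,0.025,0,0,0,0,0.2]
    - [0,0,0,0,0,0,0.2]
    - [0,0,0,0,0,0,0.2]

```text
time: 6.88
tool_pos: [0.5498, 0.1591, 0.2012]
tcp_rot: [-1.426, -0.781, 0.783]
wrist_force: [0.5, -0.0, -0.3]
width: 0.455
```

```bash
python3 -c "
from h import *
np.set_printoptions(precision=4,suppress=True)
togo(.5505,.160,.19,1.0)
o=[]
for n in('side','top'):
    P=read_camera(n);u,v=map(int,proj(P,[.5505,.16,.165]));print(n,u,v)
    o.append(cv2.resize(P['img'][v-30:v+30,u-30:u+30],(400,400),interpolation=cv2.INTER_CUBIC))
cv2.imwrite('pics/above.png',np.hstack(o))"
```

```text
t 6.88 pos [0.5498 0.1591 0.2012] yaw 1.003 q6 -0.76 tilt [-0.0015 -1.      0.0002] tool shift [ 0.0012  0.0112 -0.0001] turn y 0.003 F [ 0.5 -0.  -0.3] T [ 0.032 -0.019 -0.022] w 0.455
side 204 123
top 167 206
```

View pics/above.png

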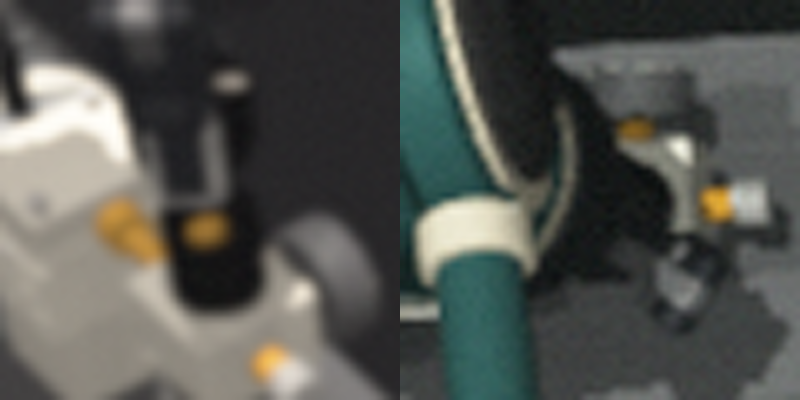

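Side crop: the knob, between the fingers, hangs over the bonnet, with the stem end visible at crop (207,230). I'm lowering slowly and watching the force.

jog_arm:
  increments:
    - [0.001,0.011,0,0,0,0,0.2]
    - [0,0.003,0,0,0,0,0.2]
    - [0,0.001,0,0,0,0,0.2]

```text
time: 7.35
tool_pos: [0.5515, 0.1604, 0.1872]
tcp_rot: [-1.427, -0.784, 0.781]
wrist_force: [0.2, 0.4, -0.0]
width: 0.458
```

```bash
python3 -c "
from h import *
np.set_printoptions(precision=4,suppress=True)
togo(.5505,.160,.18,1.0)"
```

```text
t 7.35 pos [0.5515 0.1604 0.1872] yaw 1.004 q6 -0.76 tilt [ 0.001  -1.     -0.0022] tool shift [-0.0009  0.0072  0.0007] turn y 0.004 F [ 0.2  0.4 -0. ] T [ 0.003  0.008 -0.028] w 0.458
```

jog_arm:
  increments:
    - [-0.001,0.0015,0.0005,0,0,0,0.2]
    - [0,0.0015,0,0,0,0,0.2]

```text
time: 7.6
tool_pos: [0.551, 0.1601, 0.1847]
tcp_rot: [-1.427, -0.785, 0.78]
wrist_force: [0.5, 0.5, 2.7]
width: 0.454
```

```bash
python3 -c "
from h import *
np.set_printoptions(precision=4,suppress=True)
togo(.5505,.160,.18,1.0)"
```

```text
t 7.6 pos [0.551  0.1601 0.1847] yaw 1.004 q6 -0.76 tilt [ 0.0021 -1.     -0.003 ] tool shift [-0.0003  0.0047  0.0004] turn y 0.004 F [0.5 0.5 2.7] T [0.058 0.002 0.008] w 0.454
```

jog_arm:
  increments:
    - [0,0.001,0,0,0,0,0.2]

```text
time: 7.72
tool_pos: [0.5513, 0.1602, 0.1839]
tcp_rot: [-1.427, -0.786, 0.779]
wrist_force: [0.5, 0.0, -0.1]
width: 0.457
```

```bash
python3 -c "
from h import *
np.set_printoptions(precision=4,suppress=True)
togo(.5505,.160,.18,1.0)"
```

```text
t 7.72 pos [0.5513 0.1602 0.1839] yaw 1.004 q6 -0.76 tilt [ 0.0027 -1.     -0.0034] tool shift [-0.0006  0.0039  0.0005] turn y 0.004 F [ 0.5  0.  -0.1] T [ 0.044 -0.114  0.034] w 0.457
```

jog_arm:
  increments:
    - [-0.0005,0.001,0.0005,0.003,0,0.0025,0.2]
    - [0,0.001,0,0,0,0,0.2]

```text
time: 7.98
tool_pos: [0.5512, 0.1603, 0.1823]
tcp_rot: [-1.426, -0.784, 0.781]
wrist_force: [0.5, 0.8, -0.3]
width: 0.455
```

```bash
python3 -c "
from h import *
np.set_printoptions(precision=4,suppress=True)
togo(.5505,.160,.18,1.0)"
```

```text
t 7.97 pos [0.5512 0.1603 0.1823] yaw 1.004 q6 -0.76 tilt [ 0.0014 -1.     -0.0014] tool shift [-0.0006  0.0023  0.0005] turn y 0.004 F [ 0.5  0.8 -0.3] T [ 0.049 -0.019 -0.049] w 0.455
```

jog_arm:
  increments:
    - [0,0.001,0,0.001,0,0.001,0.2]
    - [0,0.001,0,0,0,0,0.2]

```text
time: 8.22
tool_pos: [0.5515, 0.1602, 0.1806]
tcp_rot: [-1.426, -0.783, 0.782]
wrist_force: [0.8, -0.5, 1.0]
width: 0.455
```

```bash
python3 -c "
from h import *
np.set_printoptions(precision=4,suppress=True)
togo(.5505,.160,.18,1.0)"
```

```text
t 8.22 pos [0.5515 0.1602 0.1806] yaw 1.004 q6 -0.76 tilt [ 0.0006 -1.     -0.0008] tool shift [-0.0007  0.0006  0.0007] turn y 0.004 F [ 0.8 -0.5  1. ] T [-0.098 -0.298 -0.005] w 0.455
```

jog_arm:
  increments:
    - [0,0.001,0,0,0,0,0.2]

```text
time: 8.35
tool_pos: [0.5518, 0.1602, 0.1799]
tcp_rot: [-1.426, -0.784, 0.781]
wrist_force: [0.8, 0.3, 0.9]
width: 0.456
```

```bash
python3 -c "
from h import *
np.set_printoptions(precision=4,suppress=True)
togo(.5505,.160,.18,1.0)"
```

```text
t 8.35 pos [0.5518 0.1602 0.1799] yaw 1.004 q6 -0.76 tilt [ 0.001  -1.     -0.0016] tool shift [-0.0009 -0.0001  0.001 ] turn y 0.004 F [0.8 0.3 0.9] T [ 0.063 -0.206  0.023] w 0.456
```

jog_arm:
  increments:
    - [0,0.001,0,0.001,0,0.001,0.2]

```text
time: 8.48
tool_pos: [0.5521, 0.1602, 0.179]
tcp_rot: [-1.426, -0.783, 0.782]
wrist_force: [1.5, 1.3, 2.2]
width: 0.455
```

```bash
python3 -c "
from h import *
np.set_printoptions(precision=4,suppress=True)
togo(.5505,.160,.18,1.0)"
```

```text
t 8.47 pos [0.5521 0.1602 0.179 ] yaw 1.004 q6 -0.76 tilt [ 0.0004 -1.     -0.001 ] tool shift [-0.001  -0.001   0.0012] turn y 0.004 F [1.5 1.3 2.2] T [ 0.099 -0.17  -0.028] w 0.455
```

jog_arm:
  increments:
    - [0,0.001,0,0,0,0,0.2]

```text
time: 8.6
tool_pos: [0.5522, 0.1603, 0.1781]
tcp_rot: [-1.426, -0.783, 0.781]
wrist_force: [0.9, -0.5, 2.7]
width: 0.452
```

```bash
python3 -c "
from h import *
np.set_printoptions(precision=4,suppress=True)
togo(.5505,.160,.18,1.0)"
```

```text
t 8.6 pos [0.5522 0.1603 0.1781] yaw 1.004 q6 -0.76 tilt [ 0.0008 -1.     -0.0011] tool shift [-0.0012 -0.0019  0.0013] turn y 0.004 F [ 0.9 -0.5  2.7] T [ 0.122 -0.168 -0.024] w 0.452
```

jog_arm:
  increments:
    - [0,0.0008,0,0,0.06,0,0.2]
    - [0,0.0008,0,0,0.06,0,0.2]

```text
time: 8.85
tool_pos: [0.5519, 0.1604, 0.176]
tcp_rot: [-1.459, -0.688, 0.687]
wrist_force: [0.6, 0.5, 0.3]
width: 0.454
```

```bash
python3 -c "
from h import *
np.set_printoptions(precision=4,suppress=True)
togo(.5505,.160,.18,1.0)"
```

```text
t 8.85 pos [0.5519 0.1604 0.176 ] yaw 0.88 q6 -0.64 tilt [ 0.0003 -1.     -0.0003] tool shift [-0.0012 -0.004   0.0008] turn y -0.12 F [0.6 0.5 0.3] T [ 0.123 -0.111  0.02 ] w 0.454
```

jog_arm:
  increments:
    - [0,0.001,0,0,0,0,0.2]
    - [0,0.001,0,0,0,0,0.2]

```text
time: 9.1
tool_pos: [0.5518, 0.1604, 0.1737]
tcp_rot: [-1.459, -0.689, 0.688]
wrist_force: [1.1, 0.3, 0.9]
width: 0.455
```

```bash
python3 -c "
from h import *
np.set_printoptions(precision=4,suppress=True)
togo(.5505,.160,.18,1.0)"
```

```text
t 9.1 pos [0.5518 0.1604 0.1737] yaw 0.882 q6 -0.64 tilt [ 0.0003 -1.     -0.0002] tool shift [-0.0011 -0.0063  0.0008] turn y -0.118 F [1.1 0.3 0.9] T [ 0.069 -0.258  0.031] w 0.455
```

jog_arm:
  increments:
    - [0,0.001,0,0,0,0,0.2]
    - [0,0.001,0,0,0,0,0.2]

```text
time: 9.35
tool_pos: [0.5519, 0.1604, 0.1721]
tcp_rot: [-1.459, -0.689, 0.689]
wrist_force: [-2.9, 0.1, 7.6]
width: 0.45
```

```bash
python3 -c "
from h import *
np.set_printoptions(precision=4,suppress=True)
togo(.5505,.160,.18,1.0)"
```

```text
t 9.35 pos [0.5519 0.1604 0.1721] yaw 0.883 q6 -0.64 tilt [ 0.0003 -1.     -0.0002] tool shift [-0.0012 -0.0079  0.0008] turn y -0.117 F [-2.9  0.1  7.6] T [-0.035  0.237 -0.038] w 0.45
```

```bash
python3 -c "
from h import *
np.set_printoptions(precision=4,suppress=True)
togo(.5505,.160,.18,1.0)
P=read_camera('side');u,v=map(int,proj(P,[.5505,.16,.165]))
cv2.imwrite('pics/fit.png',cv2.resize(P['img'][v-30:v+30,u-30:u+30],(600,600),interpolation=cv2.INTER_CUBIC))
for r in spotter.spot_point(P,'knob'):print(r['p'],r['location'])
print(proj(P,[.5505,.16,.144]),proj(P,[.5505,.16,.154]))"
```

```text
t 9.35 pos [0.5519 0.1604 0.1721] yaw 0.883 q6 -0.64 tilt [ 0.0003 -1.     -0.0002] tool shift [-0.0012 -0.0079  0.0008] turn y -0.117 F [-2.9  0.1  7.6] T [-0.035  0.237 -0.038] w 0.45
0.91 [180.7, 232.1]
0.83 [225.8, 215.6]
0.63 [278.1, 190.2]
0.43 [205.9, 129.2]
[np.float64(205.47810050267697), np.float64(130.75269288880332)] [np.float64(204.9045417510192), np.float64(127.21204388274919)]
```

View pics/fit.png

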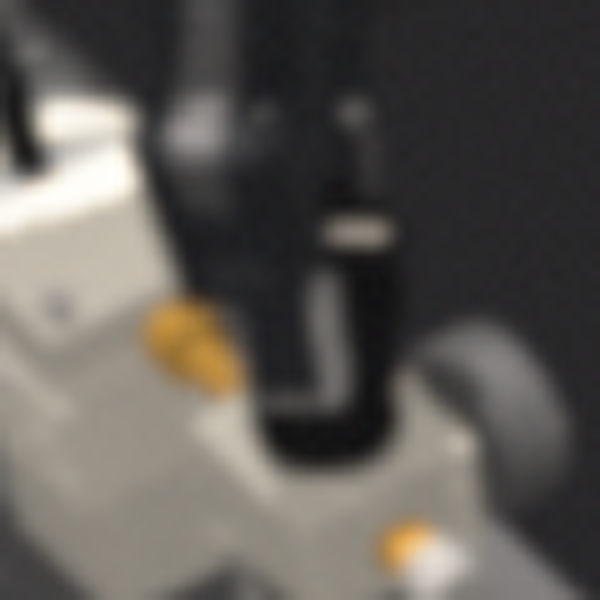

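jog_arm:
  increments:
    - [0,0.0003,0,0,0.08,0,0.2]
    - [0,0.0004,0,0,0.08,0,0.2]

```text
time: 9.7
tool_pos: [0.5522, 0.1605, 0.1721]
tcp_rot: [-1.497, -0.563, 0.561]
wrist_force: [0.6, -0.1, 4.3]
width: 0.455
```

```bash
python3 -c "
from h import *
np.set_printoptions(precision=4,suppress=True)
togo(.5505,.160,.18,1.0)"
```

```text
t 9.7 pos [0.5522 0.1605 0.1721] yaw 0.719 q6 -0.48 tilt [ 0.0013 -1.     -0.0008] tool shift [-0.0016 -0.0079  0.0008] turn y -0.281 F [ 0.6 -0.1  4.3] T [ 0.004 -0.067  0.071] w 0.455
```

z stays at 0.172 while turning, so the hub bottom is about 0.1455. That is well below the "standing on the stem end" height, so it looks keyed. Now I'm turning back anticlockwise, stopping short of the stop.

jog_arm:
  increments:
    - [0,0,0,0,-0.1,0,0.2]
    - [0,0,0,0,-0.1,0,0.2]
    - [0,0,0,0,-0.1,0,0.2]
    - [0,0,0,0,-0.1,0,0.2]
    - [0,0,0,0,-0.1,0,0.2]
    - [0,0,0,0,-0.08,0,0.2]

```text
time: 10.45
tool_pos: [0.5524, 0.1606, 0.1721]
tcp_rot: [-1.319, -1.023, 1.019]
wrist_force: [0.4, 0.6, 1.9]
width: 0.455
```

```bash
python3 -c "
from h import *
np.set_printoptions(precision=4,suppress=True)
togo(.5505,.160,.18,1.4)"
```

```text
t 10.45 pos [0.5524 0.1606 0.1721] yaw 1.318 q6 -1.08 tilt [ 0.0011 -1.     -0.002 ] tool shift [-0.001  -0.0079  0.0017] turn y -0.082 F [0.4 0.6 1.9] T [ 0.02  -0.131 -0.042] w 0.455
```

jog_arm:
  increments:
    - [0,0,0,0,0,0,0.75]
    - [0,0,0,0,0,0,0.75]
    - [0,0,0,0,0,0,0.75]
    - [0,-0.03,0,0,0,0,0.75]
    - [0,-0.05,0,0,0,0,0.75]
    - [0,-0.03,0,0,0,0,0.75]
    - [0,0,0,0,0,0,0.75]

```text
time: 11.32
tool_pos: [0.5495, 0.1597, 0.2813]
tcp_rot: [-1.318, -1.011, 1.022]
wrist_force: [0.4, -0.6, -0.1]
width: 0.752
```

```bash
cat > look.py <<'E'
from h import *
np.set_printoptions(precision=4,suppress=True)
togo(.552,.1605,.172,1.32)
P=read_camera('side');I=P['img'];u,v=map(int,proj(P,[.551,.16,.18]))
m=np.zeros(I.shape[:2],bool); m[v-22:v+22,u-22:u+22]=1
c=cloud(P,m&(I.max(2)<90)); c=c[(np.hypot(c[:,0]-.551,c[:,1]-.16)<.024)&(c[:,2]>.15)]; z=np.percentile(c[:,2],75); print("top z pct",np.percentile(c[:,2],[25,50,75,95]))
t=c[c[:,2]>z-.006]; print("ctr",(t.max(0)+t.min(0))/2,np.ptp(t,0),len(t))
w=cloud(P,m&(I.min(2)>120)); w=w[(np.hypot(w[:,0]-.551,w[:,1]-.16)<.022)&(w[:,2]>.175)]; print("white",len(w))
if len(w):
    print(w.mean(0)); q=w.mean(0)-(t.max(0)+t.min(0))/2; print("pointer",np.arctan2(q[1],q[0])); l=cv2.fitLine(w[:,:2].astype(np.float32),cv2.DIST_L2,0,.01,.01).ravel(); print("line",np.arctan(l[1]/l[0]))
import sys
cv2.imwrite('pics/%s.png'%sys.argv[1],cv2.resize(I[v-30:v+30,u-30:u+30],(600,600),interpolation=cv2.INTER_CUBIC))
E
python3 look.py rel1
```

```text
t 11.32 pos [0.5495 0.1597 0.2813] yaw 1.313 q6 -1.07 tilt [-0.0035 -1.      0.0059] tool shift [ 0.0018  0.1093 -0.0028] turn y -0.007 F [ 0.4 -0.6 -0.1] T [-0.003  0.036  0.008] w 0.752
top z pct [0.1695 0.181  0.1833 0.1848]
ctr [0.5506 0.1593 0.1818] [0.0405 0.0383 0.0087] 197
white 7
[0.5373 0.172  0.183 ]
pointer 2.3788382378359447
line 0.762361
```

View pics/rel1.png

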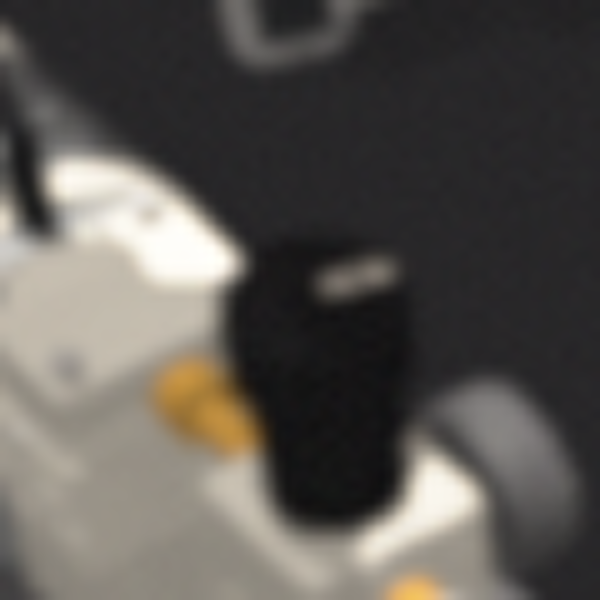

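The knob is fully home: its top is at about 0.184, as expected, and it sits on the axis. The pointer runs from crop (320,287) to (395,265), towards the gauge. I'm measuring its angle.

```bash
python3 -c "
from h import *
np.set_printoptions(precision=4,suppress=True)
P=read_camera('side');I=P['img'];u,v=map(int,proj(P,[.551,.16,.18]))
pts=[]
for r in range(v-8,v+2):
  for c in range(u-2,u+12):
    p=at_z(P,(c,r),.184)
    if I[r,c].min()>70 and np.hypot(p[0]-.5506,p[1]-.16)<.021: pts.append((p[0],p[1],float(I[r,c].mean())))
a=np.array(pts);print(len(a));l=cv2.fitLine(a[:,:2].astype(np.float32),cv2.DIST_L2,0,.01,.01).ravel();print('line ang',np.arctan(l[1]/l[0]),a[:,:2].mean(0),np.arctan2(a[:,1].mean()-.1598,a[:,0].mean()-.5508))
p,q=[at_z(P,(u-30+x/10-.5,v-30+y/10-.5),.184) for x,y in((320,287),(395,265))];print('by eye',np.arctan2(*(q-p)[1::-1]),p,q)
for x in spotter.spot_point(P,'knob'):print(x['p'],x['location'])
"
```

```text
16
line ang -0.12791803 [0.5622 0.159 ] -0.07123802490535683
by eye -0.1925604609371416 [0.5545 0.1611 0.184 ] [0.5707 0.158  0.184 ]
0.88 [182.1, 232.2]
0.85 [271.7, 189.7]
0.76 [223.3, 218.1]
0.66 [207.8, 130.0]
```

The pointer is about 0.15 rad short of the stop, within tolerance, but I'd like margin. I'll regrip and turn about 0.12 rad more.

jog_arm:
  increments:
    - [0.0018,0.03,-0.002,-0.006,0,-0.0035,0.75]
    - [0,0.03,0,0,0,0,0.75]
    - [0,0,0,0,0,0,0.75]

```text
time: 11.85
tool_pos: [0.5459, 0.1594, 0.2098]
tcp_rot: [-1.314, -1.004, 1.028]
wrist_force: [-0.2, -0.1, -0.6]
width: 0.754
```

```bash
python3 -c "
from h import *
np.set_printoptions(precision=4,suppress=True)
togo(.5515,.160,.174,1.32)"
```

```text
t 11.85 pos [0.5459 0.1594 0.2098] yaw 1.312 q6 -1.07 tilt [-0.0077 -0.9999  0.014 ] tool shift [ 0.0023  0.0357 -0.0058] turn y -0.008 F [-0.2 -0.1 -0.6] T [ 0.023 -0.032 -0.022] w 0.754
```

jog_arm:
  increments:
    - [0.002,0,-0.006,-0.014,0,-0.008,0.75]
    - [0,0.012,0,0,0,0,0.75]
    - [0,0.012,0,0,0,0,0.75]
    - [0,0,0,0,0,0,0.75]

```text
time: 12.35
tool_pos: [0.5534, 0.16, 0.1854]
tcp_rot: [-1.321, -1.019, 1.015]
wrist_force: [-0.1, -0.1, -0.6]
width: 0.75
```

```bash
python3 -c "
from h import *
np.set_printoptions(precision=4,suppress=True)
togo(.5515,.160,.174,1.32)"
```

```text
t 12.35 pos [0.5534 0.16   0.1854] yaw 1.312 q6 -1.07 tilt [ 0.0016 -1.     -0.0022] tool shift [-0.0005  0.0114  0.0019] turn y -0.008 F [-0.1 -0.1 -0.6] T [-0.072 -0.023  0.032] w 0.75
```

jog_arm:
  increments:
    - [0,0.006,0.002,0.002,0,0.0015,0.75]
    - [0,0.005,0,0,0,0,0.75]
    - [0,0,0,0,0,0,0.3]
    - [0,0,0,0,0,0,0.3]
    - [0,0,0,0,0,0,0.3]
    - [0,0,0,0,0,0,0.3]
  force: 25

```text
time: 13.1
tool_pos: [0.5519, 0.1608, 0.1746]
tcp_rot: [-1.321, -1.018, 1.016]
wrist_force: [-0.1, -0.9, -1.0]
width: 0.463
```

```bash
python3 -c "
from h import *
np.set_printoptions(precision=4,suppress=True)
togo(.5515,.160,.174,1.32)"
```

```text
t 13.1 pos [0.5519 0.1608 0.1746] yaw 1.312 q6 -1.07 tilt [ 0.0007 -1.     -0.0014] tool shift [-0.0009  0.0006  0.0002] turn y -0.008 F [-0.1 -0.9 -1. ] T [-0.037 -0.018  0.019] w 0.463
```

Gripped. Turning the rest in small steps.

jog_arm:
  increments:
    - [0,0,0,0,-0.04,0,0.3]
    - [0,0,0,0,-0.04,0,0.3]
    - [0,0,0,0,-0.03,0,0.3]

```text
time: 13.48
tool_pos: [0.552, 0.1608, 0.1746]
tcp_rot: [-1.275, -1.103, 1.1]
wrist_force: [-0.4, 0.1, -1.3]
width: 0.459
```

```bash
python3 -c "
from h import *
np.set_printoptions(precision=4,suppress=True)
togo(.5515,.160,.174,1.43)"
```

```text
t 13.47 pos [0.552  0.1608 0.1746] yaw 1.426 q6 -1.19 tilt [ 0.0008 -1.     -0.0017] tool shift [-0.0009  0.0006  0.0004] turn y -0.004 F [-0.4  0.1 -1.3] T [-0.013 -0.035 -0.032] w 0.459
```

jog_arm:
  increments:
    - [0,0,0,0,0,0,0.75]
    - [0,0,0,0,0,0,0.75]
    - [0,0,0,0,0,0,0.75]
    - [0,-0.03,0,0,0,0,0.75]
    - [0,-0.05,0,0,0,0,0.75]
    - [0,-0.05,0,0,0,0,0.75]
    - [-0.055,0,0,0,0,0,0.75]
    - [-0.055,0,0,0,0,0,0.75]
    - [-0.055,0,0,0,0,0,0.75]
    - [0,0,0,0,0,0,0.75]

```text
time: 14.72
tool_pos: [0.5282, -0.0063, 0.3104]
tcp_rot: [-1.279, -1.106, 1.1]
wrist_force: [-0.2, 1.2, 0.3]
width: 0.749
```

```bash
cat > look2.py <<'E'
from h import *
np.set_printoptions(precision=4,suppress=True)
togo(.55,.16,.28,1.43)
o=[]
for n in('side','top'):
    P=read_camera(n);I=P['img'];u,v=map(int,np.round(proj(P,[.551,.16,.184])))
    m=np.zeros(I.shape[:2],bool); m[v-22:v+22,u-22:u+22]=1
    c=cloud(P,m); c=c[(np.hypot(c[:,0]-.551,c[:,1]-.16)<.026)&(c[:,2]>.178)&(c[:,2]<.2)]; ct=(c.max(0)+c.min(0))/2; print(n,"median top z",np.median(c[:,2]),"ctr",ct,len(c))
    a=np.array([at_z(P,(x,y),.184) for y in range(v-12,v+12) for x in range(u-12,u+12) if I[y,x].min()>75])
    a=a[np.hypot(a[:,0]-.551,a[:,1]-.16)<.0195]; l=cv2.fitLine(a[:,:2].astype(np.float32),cv2.DIST_L2,0,.01,.01).ravel()
    print("white",len(a),a.mean(0),"line",np.arctan(l[1]/l[0]),"from ctr",np.arctan2(a[:,1].mean()-ct[1],a[:,0].mean()-ct[0]))
    for t,z in(("knob",None),("paint_jar",1),("glue_jar",1),("sprue",1)):
        if z:
            r=spotter.masks_of(P,t)[:1]; print(t,[(x['p'].__round__(2),x['location']) for x in r])
    o.append(cv2.resize(I[v-25:v+25,u-25:u+25],(400,400),interpolation=cv2.INTER_CUBIC))
cv2.imwrite('pics/final.png',np.hstack(o))
E
python3 look2.py
```

```text
t 14.72 pos [ 0.5282 -0.0063  0.3104] yaw 1.427 q6 -1.49 tilt [-0.0005 -1.     -0.0058] tool shift [0.1677 0.0303 0.0024] turn y -0.003 F [-0.2  1.2  0.3] T [ 0.044  0.002 -0.039] w 0.749
side median top z 0.1832471436273323 ctr [0.5511 0.1603 0.1821] 217
white 45 [0.5546 0.1643 0.184 ] line -0.42599216 from ctr 0.8451900520420501
paint_jar [(0.87, [361.2, 221.1])]
glue_jar [(0.85, [312.8, 357.8])]
sprue [(0.81, [398.1, 305.3])]Traceback (most recent call last):
  File "look2.py", line 8, in <module>
    c=cloud(P,m); c=c[(np.hypot(c[:,0]-.551,c[:,1]-.16)<.026)&(c[:,2]>.178)&(c[:,2]<.2)]; ct=(c.max(0)+c.min(0))/2; print(n,"median top z",np.median(c[:,2]),"ctr",ct,len(c))
                                                                                              ~~~~~^^^
    return umr_maximum(a, axis, None, out, keepdims, initial, where)
ValueError: zero-size array to reduction operation maximum which has no identity
```

jog_arm:
  increments:
    - [-0.055,0,0,0,0,0,0.75]
    - [-0.055,0,0,0,0,0,0.75]
    - [-0.055,0,0,0,0,0,0.75]
    - [-0.055,0,0,0,0,0,0.75]
    - [0,0,0,0,0,0,0.75]

```text
time: 15.6
tool_pos: [0.5025, -0.2182, 0.3085]
tcp_rot: [-1.267, -1.123, 1.115]
wrist_force: [0.3, 0.1, -1.1]
width: 0.752
```

```bash
sed -i 's/min()>75/min()>110/' look2.py; python3 look2.py
```

```text
t 15.6 pos [ 0.5025 -0.2182  0.3085] yaw 1.449 q6 -1.91 tilt [ 0.0026 -1.     -0.0049] tool shift [ 0.3811  0.0295 -0.0009] turn y 0.019 F [ 0.3  0.1 -1.1] T [ 0.006  0.027 -0.008] w 0.752
side median top z 0.18305737617120643 ctr [0.5512 0.1599 0.1824] 211
white 33 [0.5544 0.1637 0.184 ] line -0.3578411 from ctr 0.8713624624881421
paint_jar [(0.8, [362.0, 220.4])]
glue_jar [(0.89, [310.8, 357.8])]
sprue [(0.88, [394.3, 307.2])]
top median top z 0.183719357717262 ctr [0.5513 0.1587 0.1839] 255
white 21 [0.5575 0.1605 0.184 ] line -0.23492257 from ctr 0.2696863072194448
paint_jar [(0.61, [308.2, 138.1])]
glue_jar []
sprue [(0.97, [389.6, 160.1])]
```

View pics/final.png

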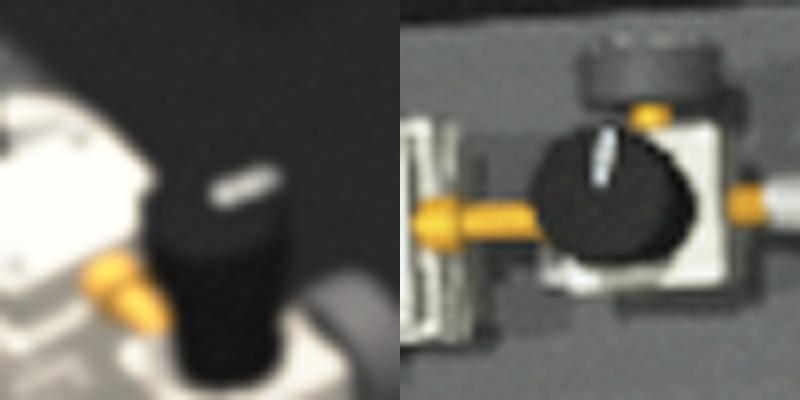

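```bash
cat > ang.py <<'E'
from h import *
np.set_printoptions(precision=3,suppress=True)
def ang(P,I,c,z):
    u,v=np.round(proj(P,[c[0],c[1],z])).astype(int); L=[]
    for y in range(v-14,v+15):
        for x in range(u-14,u+15):
            p=at_z(P,(x,y),z); r=np.hypot(p[0]-c[0],p[1]-c[1]); g=float(I[y,x].min())
            if r<.0185 and p[0]>c[0]-.004 and abs(p[1]-c[1])<.009 and g>60: L.append([p[0],p[1],g-45])
    a=np.array(L); w=a[:,2]; mu=(a[:,:2]*w[:,None]).sum(0)/w.sum(); C=np.cov(a[:,:2].T,aweights=w)
    e=np.linalg.eigh(C)[1][:,1]; return len(a),mu,"line",np.arctan(e[1]/e[0]).round(3),"ctr",np.arctan2(*(mu-c[:2])[::-1]).round(3)
S=readout.read_state()
for n in("side","top"):
    P=read_camera(n); print(n,"now",ang(P,P["img"],(.5508,.1600),.184),ang(P,P["img"],(.5508,.1585),.184))
    print("start",ang(P,cv2.imread(f"pics/{n}1.png"),(.5295,-.1192),.043))
# compressor yaw: low plate edges, top camera; grey > dark
P=read_camera("top"); I=P["img"].mean(2)
for xs,name in((range(90,160),'bottom'),(range(90,160),'topedge')):
    pts=[]
    for x in xs:
        col=np.convolve(I[160:265,x],[1,1,1],'same')/3; g=np.nonzero(col[2:-2]>42)[0]
        if len(g): pts.append(at_z(P,(x,162+(g[-1] if name=='bottom' else g[0])),.01)[:2])
    l=cv2.fitLine(np.float32(pts),cv2.DIST_HUBER,0,.01,.01).ravel(); print(name,len(pts),"yaw",-l[0]/l[1])
pts=[]
for y in range(188,230):
    g=np.nonzero(I[y,185:225]>42)[0]
    if len(g): pts.append(at_z(P,(185+g[-1],y),.01)[:2])
l=cv2.fitLine(np.float32(pts),cv2.DIST_HUBER,0,.01,.01).ravel(); print("end edge yaw",l[1]/l[0])
b=P["img"][155:265,60:210]; cv2.imwrite("pics/plate.png",cv2.resize(b,(750,550),interpolation=cv2.INTER_CUBIC))
E
python3 ang.py
```

```text
side now (37, array([0.561, 0.161]), 'line', np.float64(0.049), 'ctr', np.float64(0.059)) (34, array([0.561, 0.16 ]), 'line', np.float64(0.002), 'ctr', np.float64(0.185))
start (41, array([ 0.541, -0.12 ]), 'line', np.float64(-0.247), 'ctr', np.float64(-0.043))
top now (19, array([0.562, 0.159]), 'line', np.float64(-0.154), 'ctr', np.float64(-0.076)) (19, array([0.562, 0.159]), 'line', np.float64(-0.154), 'ctr', np.float64(0.056))
start (14, array([ 0.541, -0.121]), 'line', np.float64(-0.289), 'ctr', np.float64(-0.151))
bottom 70 yaw 0.046682324
topedge 70 yaw 0.07042472
end edge yaw 0.8928052
```

View pics/plate.png

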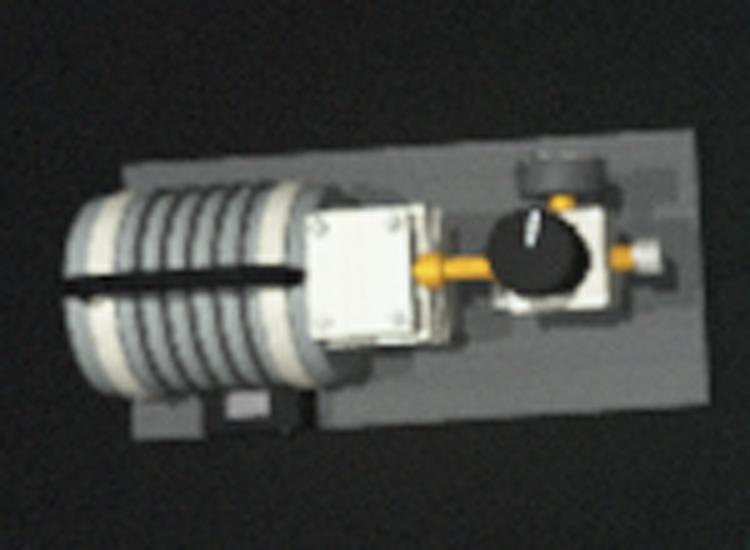

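The plate edges give a compressor yaw of about 0.06. The pointer line in the top view is about −0.15, consistent with the start line of −0.27 plus the 0.124 turned. So the pointer is still about 0.2 rad short of the stop, which is too marginal. I'll regrip once more.

jog_arm:
  increments:
    - [0.055,0,0,0.005,0,0.0026,0.75]
    - [0.055,0,0,0,0,0,0.75]
    - [0.055,0,0,0,0,0,0.75]
    - [0.055,0,0,0,0,0,0.75]
    - [0.055,0,0,0,0,0,0.75]
    - [0.055,0,0,0,0,0,0.75]
    - [0.045,0,0,0,0,0,0.75]
    - [0,0,0,0,0,0,0.75]

```text
time: 17.15
tool_pos: [0.5491, 0.1684, 0.3102]
tcp_rot: [-1.267, -1.124, 1.117]
wrist_force: [0.7, 0.2, -0.6]
width: 0.751
```

```bash
python3 -c "
from h import *
np.set_printoptions(precision=4,suppress=True)
togo(.5518,.1605,.174,1.43)"
```

```text
t 17.15 pos [0.5491 0.1684 0.3102] yaw 1.45 q6 -1.2 tilt [ 0.0007 -1.     -0.005 ] tool shift [-0.0076  0.1362 -0.0029] turn y 0.02 F [ 0.7  0.2 -0.6] T [-0.025 -0.009 -0.001] w 0.751
```

jog_arm:
  increments:
    - [-0.0076,0.02,-0.003,0.005,0.02,0,0.75]
    - [0,0.04,0,0,0,0,0.75]
    - [0,0.04,0,0,0,0,0.75]
    - [0,0,0,0,0,0,0.75]

```text
time: 17.65
tool_pos: [0.5504, 0.1546, 0.2044]
tcp_rot: [-1.275, -1.098, 1.103]
wrist_force: [-0.6, 0.7, 0.7]
width: 0.752
```

```bash
python3 -c "
from h import *
np.set_printoptions(precision=4,suppress=True)
togo(.5518,.1605,.174,1.43)"
```

```text
t 17.65 pos [0.5504 0.1546 0.2044] yaw 1.424 q6 -1.19 tilt [-0.0023 -1.      0.0018] tool shift [ 0.0061  0.0304 -0.0006] turn y -0.006 F [-0.6  0.7  0.7] T [-0.036 -0.027  0.035] w 0.752
```

jog_arm:
  increments:
    - [0.006,0.01,-0.0005,-0.002,0,-0.002,0.75]
    - [0,0.012,0,0,0,0,0.75]
    - [0,0,0,0,0,0,0.75]

```text
time: 18.02
tool_pos: [0.5538, 0.1591, 0.1839]
tcp_rot: [-1.279, -1.101, 1.095]
wrist_force: [-1.2, -0.0, 0.2]
width: 0.748
```

```bash
python3 -c "
from h import *
np.set_printoptions(precision=4,suppress=True)
togo(.5518,.1605,.174,1.43)"
```

```text
t 18.02 pos [0.5538 0.1591 0.1839] yaw 1.421 q6 -1.18 tilt [ 0.0012 -1.     -0.0043] tool shift [0.001  0.0099 0.0022] turn y -0.009 F [-1.2 -0.   0.2] T [ 0.007 -0.009  0.037] w 0.748
```

jog_arm:
  increments:
    - [0.001,0.006,0.002,0.004,0,0.001,0.75]
    - [0,0.004,0,0,0,0,0.75]
    - [0,0,0,0,0,0,0.3]
    - [0,0,0,0,0,0,0.3]
    - [0,0,0,0,0,0,0.3]
    - [0,0,0,0,0,0,0.3]
    - [0,0,0,0,-0.04,0,0.3]
    - [0,0,0,0,-0.04,0,0.3]

```text
time: 19.02
tool_pos: [0.5532, 0.1612, 0.1754]
tcp_rot: [-1.242, -1.163, 1.156]
wrist_force: [0.3, -0.4, 0.4]
width: 0.452
```

```bash
python3 -c "
from h import *
np.set_printoptions(precision=4,suppress=True)
togo(.5518,.1605,.174,1.43)"
```

```text
t 19.02 pos [0.5532 0.1612 0.1754] yaw 1.503 q6 -1.26 tilt [ 0.0015 -1.     -0.0037] tool shift [-0.0008  0.0014  0.0014] turn y 0.073 F [ 0.3 -0.4  0.4] T [ 0.072 -0.017 -0.025] w 0.452
```

jog_arm:
  increments:
    - [0,0,0,0,-0.04,0,0.3]
    - [0,0,0,0,-0.035,0,0.3]

```text
time: 19.27
tool_pos: [0.5532, 0.1613, 0.1754]
tcp_rot: [-1.206, -1.22, 1.214]
wrist_force: [0.1, -0.6, -0.6]
width: 0.455
```

```bash
python3 -c "
from h import *
np.set_printoptions(precision=4,suppress=True)
togo(.5518,.1605,.174,1.43)"
```

```text
t 19.27 pos [0.5532 0.1613 0.1754] yaw 1.581 q6 -1.34 tilt [ 0.0015 -1.     -0.0037] tool shift [-0.0008  0.0014  0.0014] turn y 0.151 F [ 0.1 -0.6 -0.6] T [ 0.002 -0.041 -0.042] w 0.455
```

jog_arm:
  increments:
    - [0,0,0,0,0,0,0.75]
    - [0,0,0,0,0,0,0.75]
    - [0,0,0,0,0,0,0.75]
    - [0,-0.03,0,0,0,0,0.75]
    - [0,-0.05,0,0,0,0,0.75]
    - [0,-0.05,0,0,0,0,0.75]
    - [-0.055,0,0,0,0,0,0.75]
    - [-0.055,0,0,0,0,0,0.75]
    - [-0.055,0,0,0,0,0,0.75]
    - [-0.055,0,0,0,0,0,0.75]

```text
time: 20.52
tool_pos: [0.5562, -0.0606, 0.3109]
tcp_rot: [-1.206, -1.228, 1.217]
wrist_force: [0.5, 0.3, 0.3]
width: 0.751
```

jog_arm:
  increments:
    - [-0.055,0,0,0,0,0,0.75]
    - [-0.055,0,0,0,0,0,0.75]
    - [-0.055,0,0,0,0,0,0.75]
    - [0,0,0,0,0,0,0.75]
    - [0,0,0,0,0,0,0.75]

```text
time: 21.15
tool_pos: [0.558, -0.2347, 0.3113]
tcp_rot: [-1.211, -1.225, 1.212]
wrist_force: [0.1, 1.1, -0.0]
width: 0.754
```

```bash
python3 ang.py|grep -v -e start -e edge -e bottom; python3 look2.py
```

```text
side now (32, array([0.562, 0.162]), 'line', np.float64(0.182), 'ctr', np.float64(0.189)) (28, array([0.562, 0.162]), 'line', np.float64(0.088), 'ctr', np.float64(0.289))
top now (21, array([0.562, 0.161]), 'line', np.float64(0.06), 'ctr', np.float64(0.122)) (21, array([0.562, 0.161]), 'line', np.float64(0.06), 'ctr', np.float64(0.255))
t 21.3 pos [ 0.5582 -0.2336  0.3115] yaw 1.584 q6 -2.02 tilt [-0.0002 -0.9999 -0.0102] tool shift [0.3937 0.0314 0.0035] turn y 0.154 F [-0.1 -0.5 -0.2] T [ 0.009 -0.029  0.049] w 0.752
side median top z 0.18319797989693742 ctr [0.5509 0.1603 0.1824] 211
white 33 [0.5551 0.165  0.184 ] line -0.284773 from ctr 0.8314462662650269
paint_jar [(0.75, [363.3, 223.7])]
glue_jar [(0.79, [311.9, 357.7])]
sprue [(0.75, [397.4, 306.4])]
top median top z 0.18373084492852798 ctr [0.5512 0.1594 0.1836] 253
white 22 [0.5571 0.1621 0.184 ] line -0.06396318 from ctr 0.424490032744615
paint_jar [(0.73, [311.1, 140.2])]
glue_jar []
sprue []
```

View pics/final.png

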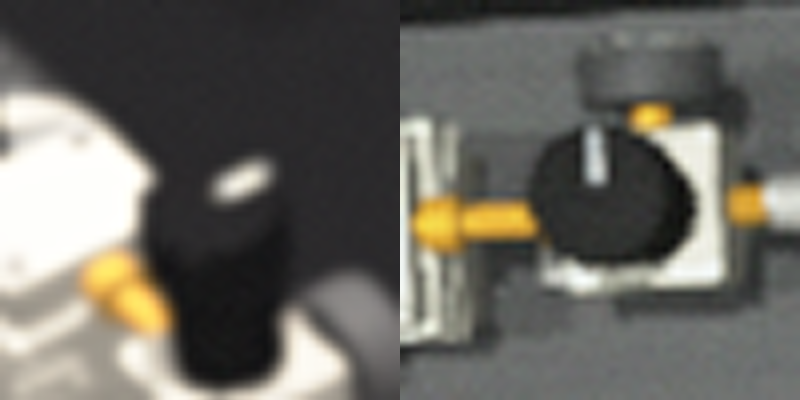

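In the top crop the pointer runs (600,185)→(594,130), an angle of +0.06, matching the compressor yaw of about 0.06. The knob top is at 0.184 (home). Handing in.

```bash
python3 -c "
from workcell import bot
print(bot.finish_job())"
```

```text
the job is handed in; nothing more can be done
None
```

The black knob is back on the regulator, fully home, turned back so its pointer lies over the gauge, and released. I handed the job in at about 21 s. No verdict is reported.

**Fit:** I lowered the knob into the cup and it went down over the stem with little turning. I turned it back anticlockwise in three grips, because the picture checks after the first two showed the pointer still about 0.15 and then 0.2 rad short.

**Last checks:**
- **Height:** the knob's top is at 0.183–0.184 m, where it should be when home.
- **Centring:** its centre is at about (0.551, 0.160), within about 1 mm of the bonnet axis I measured.
- **Pointer:** the top camera puts it at +0.06 rad, the same as the compressor's yaw of about 0.06. The side camera's estimates spread from 0.09 to 0.29 because white parts nearby disturb the fit; they agree less well, and I trusted the top view.
- **Stop:** I did not press it against the firm stop, so zero pressure rests on the pointer reading. The stem itself may sit up to the 0.1 rad of play short of its stop.
- **Forces:** the largest wrist reading I saw was about 8 N. I only read it between moves.
- **Bystanders:** the side camera finds both jars and the sprue where they started. In the last top picture only the paint jar was found; the arm was probably covering the glue jar and sprue.

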